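# Park the dental handpiece in the free sleeve of its holder

### The arm

A 7-joint arm with a two-finger parallel gripper is mounted at the origin on the work surface. World frame = base frame: x ahead of the robot, y to its left, z up, the work surface at z = 0. Lengths are in mm, angles in rad, forces in N, time in s.
With the tool pointing down it reaches from about 350 to 775 mm from the base axis. Payload 3.1 kg.
Tool frame: the origin (TCP) lies where the fingers leave the gripper's body, on its centre line; the fingertips stand arm.tip_extent ahead of it and the grasp point (between the pads) lies 54 mm ahead of it (arm.tip_extent is the distance from the TCP to the fingertips, in mm); z points along the fingers, y is the line along which they close (so a half turn about z gives the same grasp; the last joint's range is limited). The gripper opens to 85 mm and grips with 20 to 120 N. Pads are 22 mm wide; open, the fingers measure 114 mm over their backs; the gripper's body (76 mm by 85 mm) begins 54 mm behind the grasp point. The pads swing forward as they close: fully open they stand 13 mm farther back than shut.
Start: joints at [1.072, 0.311, 0.014, 1.512, -0.004, 1.319, -0.027], TCP at [242.627, -493.607, 303.904] pointing down, gripper open.
Joint ranges: [-2.7, 2.7], [-0.3, 1.91], [-1.27, 1.3], [0.12, 2.57], [-1.44, 4.58], [0.2, 2.03], [-3.05, 3.05]. Speed limits (rad/s): [2.79, 2.79, 3.14, 3.14, 3.14, 3.14, 3.14].

### API

Orientations are given as [roll, pitch, yaw] about the fixed x, y, z axes, in that order (R = Rz(yaw) Ry(pitch) Rx(roll)).
In Python, from workcell import sensors, optics, arm gives the robot as it stands.
- The arm moves only by the shell command python3 -m pendant 'ROWS'. ROWS is JSON, a list of rows, each a list of 3 entries, a list of its own where there are three numbers: the turn, a rotation vector about the tool's x, y, z in degrees, then the shift along the tool's x, y, z in cm, then the finger opening in cm, from 0 to 8.54. In form: [[[wx, wy, wz], [x, y, z], gripper], ...]. A call has 1 to 12 rows; each row is the pose to reach, as a shift and turn from the pose commanded when the call began, along the tool's axes at that moment; what a row does not reach only later rows make up. A row lasts 1/10 s, in which the tool goes at most 50 mm and 8.59 degrees, less where a joint would pass 70% of its speed; a pose out of reach is approached as far as the arm can. A call with a gripper value outside its range is refused whole. The fingers move at their own pace and stop on an object; the grip force is fixed at half the most. Time passes only in rows, so rows that repeat a pose let the fingers close. It gives the time, the measured TCP pose, the force, the opening and the grip force at its end, in the units of the state.
- sensors.read_state(): the state, without advancing time (a new reading comes with each control period).
- optics.snapshot(name): name is "scene" or "side" or "wrist"; returns the picture (384x512x3 uint8, red, green, blue); there is no depth.
- optics.camera_params(name): a dict with "camera_matrix" (3x3 intrinsics, pixels), "R" (3x3) and "t" (3): a world point X has camera coordinates R X + t. Camera axes: x right, y down, z forward; pixel columns grow to the right and rows downward; lengths in mm; the calibration is good to about 2 mm. A picture is of the moment at which its call begins: read the wrist's pose just before it. camera_params takes no time and is no camera call; for the wrist camera it gives the pose at the moment of the call.
- arm.finish_job(): hands the job in; it is judged then, once.
The state is a dict: "clock": time; "joint_positions": joint angles; "qvel": joint speeds; "tau": joint torques, N m; "tool_pos": TCP position; "eef_rot": TCP orientation; "contact_force": force on the tool from outside, world axes, zero at the start; "torque": the same for the moment, N m; "gripper_width": finger opening in mm; "grip_force": force on a finger pad.
Only numpy, scipy, OpenCV 4.12 (cv2) and the standard library are available. Lean on these libraries where they do the work, as an engineer would, in place of code of your own. Each camera call takes 0.05 s, during which the arm holds its last target. There are 200 camera calls.

### The job

Lift the handpiece from its bench rest and slide it, nose first, fully home into one of the three slanting sleeves of the holder, then let go of it. Two of the sleeves still have a transport plug at the bottom, out of sight, which stops the handpiece clearly short; feel for the one sleeve that lets it go all the way in, and leave it there. Do not shift the two tins and the bottle.

Things in the scene. Friction and masses are not known exactly. Their poses are not given: they have to be found in the camera images.
- handpiece: Straight metal handpiece, a rigid round rod 180 mm long, 22 mm in diameter, about 0.2 kg. Origin on its centre line at mid-length; +x points to the nose. A 29 mm collar, 60 to 68 mm from the origin towards the tail (-x), does not fit the sleeves. Starts level in the V posts of the rest, nose roughly towards the robot; between the posts, x = -55 to +45 mm, it is free to be grasped across.
- nose (a point): Centre of the flat nose end of the handpiece, 90 mm from its origin along its +x. The last 10 mm before it taper from 22 to 16 mm in diameter.
- rest: Fixed low rest: white base plate 200 x 60 x 8 mm with two V posts, 10 mm thick, at x = +55 and -80 mm of its frame, open upwards. Origin at the centre of its underside on the bench; the handpiece lies along its x axis with its centre line 55 mm above the bench and can be lifted straight up.
- sleeves: Fixed grey holder block with three sleeves, 50 (x) by 190 (y) by 95 mm (z) in its own frame. Origin: centre of its underside; +z: axis of all sleeves, out of the mouths, up and away from the robot, 30 degrees above level. Mouths in the face z = 95 mm, at x = 0, y = 60, 0, -60 mm. Blind round bores 23.5 mm wide, 80 mm deep: fully home, the nose is at z = 15 mm.
- sleeves_hole0 (a point): Centre of the mouth of the sleeve at y = +60 mm of the block. All mouths have a 2 mm chamfer and are 115 mm above the bench.
- sleeves_hole1 (a point): Centre of the mouth of the middle sleeve. In two of the three sleeves, which ones differs every time, a fixed plug 30 mm long fills the bottom and stops the nose at z = 45 mm of the block, 50 mm deep; the bore is clear above it.
- sleeves_hole2 (a point): Centre of the mouth of the sleeve at y = -60 mm of the block.
- tin_low: Bystander: round metal tin, 74 mm in diameter, 30 mm high, on the bench. Origin at the centre of its underside, z up.
- tin_tall: Bystander: round metal tin, 66 mm in diameter, 43 mm high, on the bench. Origin at the centre of its underside, z up.
- bottle: Bystander: small bottle, 38 mm in diameter, 85 mm high, standing on the bench. Origin at the centre of its underside, z up.
Things that resemble listed ones, but are neither listed nor needed, are in the scene too. Of the things like the handpiece, leave any that is yellow; of the rest the larger one is meant.

How it is judged:
By the outcome, as a careful person would: the job done as asked, in the order asked, and still so for the second after the job is handed in, with the robot touching nothing.
It also fails if it takes over 58 s, if anything falls off the work surface, if the arm or the gripper's body presses on something with over 40 N, if the wrist force passes 120 N, or if a joint passes its speed limit or range.

## Working session

There is one attempt and no reset: what is moved stays moved. The work goes in short steps, Python scripts to look and compute and a shell command to move; the robot and the scene stay as the last step left them, time stands still between calls to the robot, and variables do not carry over. Pictures are saved under pics/ and viewed, at most 10 in all, crops included, and the job is handed in when it is done.

```bash
ls; mkdir -p pics
python3 - <<'E'
from workcell import sensors, optics, arm
import cv2,numpy as np
print(sensors.read_state(), arm.tip_extent)
for n in ["scene","side"]:
    im=optics.snapshot(n); cv2.imwrite(f"pics/{n}0.png",cv2.resize(im[:,:,::-1],(800,600),interpolation=cv2.INTER_CUBIC))
    np.save(n+"0.npy",im)
    p=optics.camera_params(n); print(n,p)
E
```

```text
pics
{'clock': 0.0, 'joint_positions': array([ 1.0723206 ,  0.31173911,  0.01397858,  1.51307553, -0.00441082,
        1.31918193, -0.0271591 ]), 'qvel': array([ 0.00065204, -0.00108373,  0.00020963, -0.00178958,  0.00041283,
        0.00067801,  0.00042531]), 'tau': array([ 4.60073225e-04, -3.79911661e+01,  1.46407429e-01, -2.30587059e+01,
        1.22131908e-02,  1.36500917e-02,  1.77601737e-05]), 'tool_pos': array([ 242.35955823, -493.0978853 ,  302.80599179]), 'eef_rot': array([-3.13922101e+00,  8.24261063e-05,  4.56903495e-01]), 'contact_force': array([0.58825704, 0.00701435, 0.44039472]), 'torque': array([-7.10694371e-03,  1.37203436e-05, -1.20431607e-02]), 'grip_force': 0.0, 'gripper_width': 85.21900270246068} 72.6
scene {'camera_matrix': array([[475.93276013,   0.        , 252.39946394],
       [  0.        , 475.93276013, 194.23646837],
       [  0.        ,   0.        ,   1.        ]]), 'R': array([[-0.51507951,  0.85709556,  0.00896083],
       [ 0.4944488 ,  0.30565065, -0.81369409],
       [-0.70015248, -0.41468648, -0.58122426]]), 't': array([ 310.78103697, -132.72704508, 1431.22845216])}
side {'camera_matrix': array([[478.01618889,   0.        , 258.19727676],
       [  0.        , 478.01618889, 192.90366698],
       [  0.        ,   0.        ,   1.        ]]), 'R': array([[ 0.95867744, -0.28376061,  0.02043256],
       [-0.17810046, -0.65460968, -0.73468796],
       [ 0.22185085,  0.70068972, -0.67809742]]), 't': array([-530.36929495,  102.66905243, 1394.20881037])}
```

View pics/scene0.png

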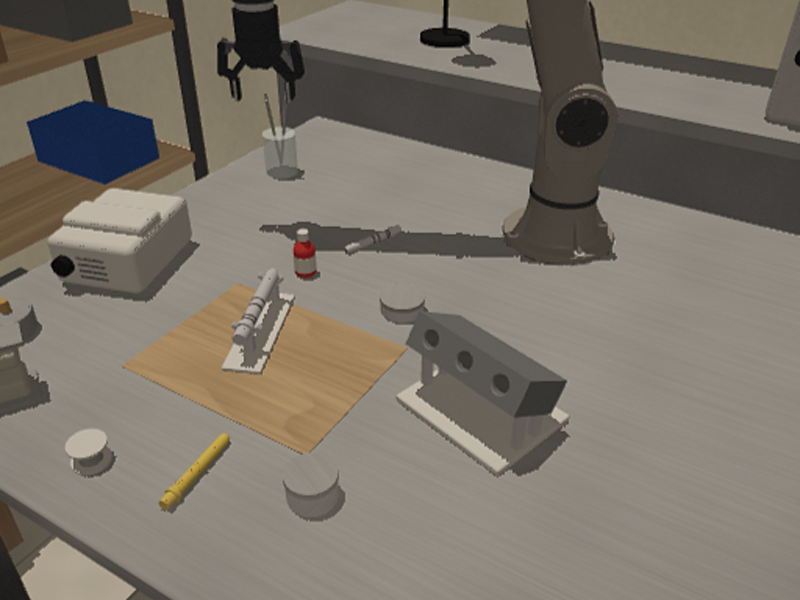

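View pics/side0.png

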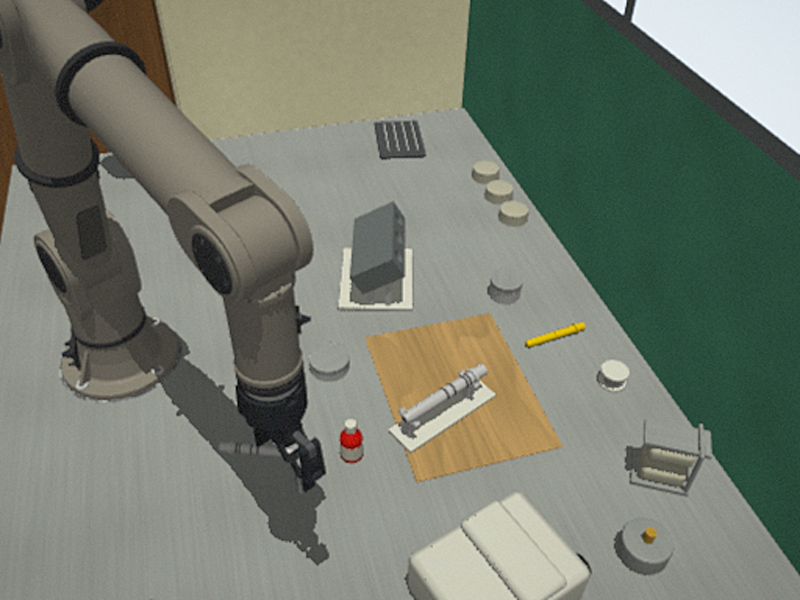

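The scene picture shows the handpiece in its rest at (272,275)–(236,335) and the mouths at (432,338), (464,360) and (501,384). The red bottle is at (305,260). The smaller grey rod at (375,240) and the yellow one are decoys.

```bash
cat > h.py <<'E'
import numpy as np,cv2
from workcell import sensors,optics,arm
from scipy.spatial.transform import Rotation as Ro
def ray(p,uv):
    d=p['R'].T@np.linalg.solve(p['camera_matrix'],[uv[0],uv[1],1]); return -p['R'].T@p['t'],d
def onz(p,uv,z):
    c,d=ray(p,uv); return c+d*(z-c[2])/d[2]
def proj(p,X):
    q=p['camera_matrix']@(p['R']@np.asarray(X,float)+p['t']); return q[:2]/q[2]
E
python3 - <<'E'
from h import *
k=1/1.5625
s=optics.camera_params("scene"); d=optics.camera_params("side")
for n,uv in [("h",(432,338)),("h",(464,360)),("h",(501,384))]: print(n,onz(s,np.array(uv)*k,115).round())
print("rod scene",[onz(s,np.array(u)*k,55).round() for u in [(272,276),(240,333)]])
print("rod side",[onz(d,np.array(u)*k,55).round() for u in [(406,415),(483,371)]])
# crops
a=np.load("scene0.npy");b=np.load("side0.npy")
A=cv2.resize(a[165:245,135:215],(400,400),interpolation=2);B=cv2.resize(a[190:270,255:335],(400,400),interpolation=2)
cv2.imwrite("pics/crop0.png",np.hstack([A,B])[:,:,::-1])
E
```

```text
h [539.  18. 115.]
h [557.  74. 115.]
h [574. 133. 115.]
rod scene [array([ 464., -316.,   55.]), array([ 607., -261.,   55.])]
rod side [array([ 462., -318.,   55.]), array([ 621., -261.,   55.])]
```

View pics/crop0.png

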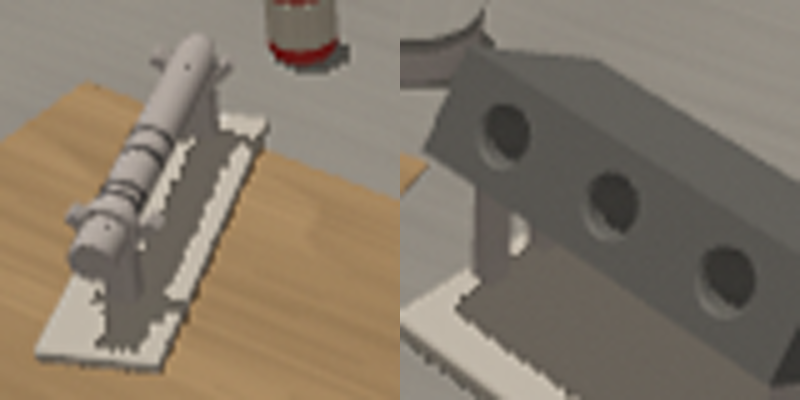

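```bash
cat >> h.py <<'E'
def rel(pos,R):
    s=sensors.read_state(); R0=Ro.from_euler('xyz',s['eef_rot']).as_matrix()
    print("turn",Ro.from_matrix(R0.T@R).as_rotvec(degrees=True).round(2),"shift cm",(R0.T@(np.asarray(pos)-s['tool_pos'])/10).round(2))
def frame(x,z):
    x=np.array(x,float);z=np.array(z,float);x/=np.linalg.norm(x);z/=np.linalg.norm(z)
    return np.c_[x,np.cross(z,x),z]
E
python3 - <<'E'
from h import *
s=optics.camera_params("scene")
M=np.array([onz(s,u,115) for u in [(275.6,217.2),(297.2,231),(320,246.4)]]);print(M.round(1),np.linalg.norm(np.diff(M,axis=0),axis=1))
c=M.mean(0);v=M[2]-M[0];v/=np.linalg.norm(v);print("mid",c,"heading",np.degrees(np.arctan2(-v[0],v[1])))
a=np.radians(20.5)
rel([545,-290,240],frame([np.cos(a),np.sin(a),0],[0,0,-1]))
E
```

```text
[[542.2  17.6 115. ]
 [558.4  75.2 115. ]
 [576.4 132.7 115. ]] [59.85554462 60.2377543 ]
mid [558.99224124  75.19173299 115.        ] heading -16.571672384012217
turn [-0.12  0.01  5.68] shift cm [36.12 -4.87  6.3 ]
```

```bash
python3 -m pendant '[[[0,0,2],[5,-0.7,0.9],8.5],[[0,0,5.7],[10,-1.4,1.8],8.5],[[0,0,5.7],[15,-2.1,2.7],8.5],[[0,0,5.7],[20,-2.8,3.6],8.5],[[0,0,5.7],[25,-3.5,4.5],8.5],[[0,0,5.7],[30,-4.2,5.4],8.5],[[0,0,5.7],[34,-4.7,6],8.5],[[0,0,5.7],[36.1,-4.9,6.3],8.5],[[0,0,5.7],[36.1,-4.9,6.3],8.5],[[0,0,5.7],[36.1,-4.9,6.3],8.5]]'
python3 - <<'E'
from h import *
import pickle
p=optics.camera_params("wrist"); im=optics.snapshot("wrist"); pickle.dump((p,im),open("w1.pkl","wb"))
cv2.imwrite("pics/w1.png",im[:,:,::-1])
a=np.radians(20.5);u=np.array([np.cos(a),np.sin(a),0])
print([proj(p,np.array([540,-289,55])+k*u).round() for k in (-90,0,90)])
E
```

```text
clock: 1.1
tool_pos: [544.5, -290.4, 240.1]
eef_rot: [-3.141, 0.002, 0.358]
contact_force: [-0.3, -0.4, -0.2]
gripper_width: 84.9
grip_force: 0.0
[array([254., 275.]), array([254., 196.]), array([254.,  98.])]
```

View pics/w1.png

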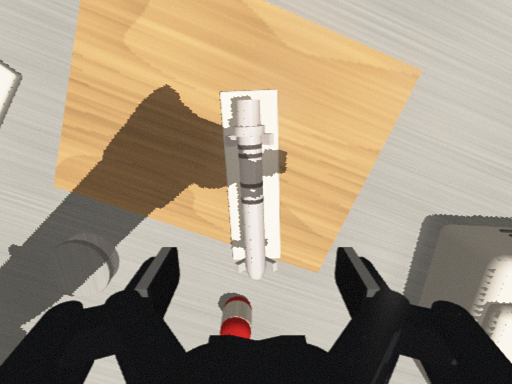

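Run:
```python
from h import *
import pickle
p,im=pickle.load(open("w1.pkl","rb"))
a,b=onz(p,(257,278),53),onz(p,(247.5,99),55);print("rod",a.round(1),b.round(1),np.linalg.norm(a-b),np.degrees(np.arctan2(*(b-a)[1::-1])))
for n,u in [("collar",(251,128)),("postN",(257,266)),("base nose end",(258,264)),("base tail",(248,91))]:print(n,onz(p,u,8 if 'base' in n else 55).round(1))
print("cam",(-p['R'].T@p['t']).round(),p['R'][2].round(2))
s=optics.camera_params("scene");k=.64
x=[onz(s,np.array(u)*k,9) for u in [(346,250),(401,230)]];print("other",x,np.linalg.norm(x[0]-x[1]))
y=[onz(s,np.array(u)*k,10) for u in [(228,437),(163,503)]];print("yellow",np.linalg.norm(y[0]-y[1]))
cv2.imwrite("pics/w1c.png",cv2.resize(im[80:300,190:320],(354,600),interpolation=2)[:,:,::-1])
```

```text
rod [ 451.7 -325.    53. ] [ 621.8 -252.2   55. ] 185.06048427986013 23.163409022556028
collar [ 599.7 -263.6   55. ]
postN [ 467.1 -319.2   55. ]
base nose end [ 441.5 -330.2    8. ]
base tail [ 629.2 -248.4    8. ]
cam [ 622. -261.  308.] [-0.3  -0.11 -0.95]
other [array([ 272.19452355, -302.39479188,    9.        ]), array([ 156.08038699, -254.11063255,    9.        ])] 125.75314210783154
yellow 122.98647924883902
```

View pics/w1c.png

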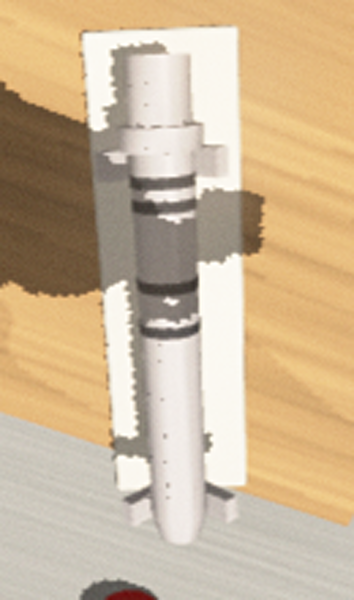

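Run:
```python
from h import *
a=np.radians(23.2)
rel([556.9,-279.9,107],frame([np.cos(a),np.sin(a),0],[0,0,-1]))
```

```text
turn [ 0.02  0.13 -2.83] shift cm [ 1.68 -0.66 13.34]
```

```bash
python3 -m pendant '[[[0,0,-2.8],[1.7,-0.66,3],8.5],[[0,0,-2.8],[1.7,-0.66,6],8.5],[[0,0,-2.8],[1.7,-0.66,9],8.5],[[0,0,-2.8],[1.7,-0.66,11],8.5],[[0,0,-2.8],[1.7,-0.66,12.5],8.5],[[0,0,-2.8],[1.7,-0.66,13.3],8.5],[[0,0,-2.8],[1.7,-0.66,13.3],8.5],[[0,0,-2.8],[1.7,-0.66,13.3],5],[[0,0,-2.8],[1.7,-0.66,13.3],3.5],[[0,0,-2.8],[1.7,-0.66,13.3],2.5],[[0,0,-2.8],[1.7,-0.66,13.3],1],[[0,0,-2.8],[1.7,-0.66,13.3],1]]'; python3 -m pendant '[[[0,0,0],[0,0,0],1],[[0,0,0],[0,0,0],1],[[0,0,0],[0,0,0],1],[[0,0,0],[0,0,0],1]]'
```

```text
clock: 2.35
tool_pos: [559.1, -278.6, 108.8]
eef_rot: [3.14, -0.001, 0.406]
contact_force: [0.4, -0.7, 1.4]
gripper_width: 20.0
grip_force: 58.5
clock: 2.75
tool_pos: [559.1, -278.6, 108.7]
eef_rot: [3.14, -0.001, 0.406]
contact_force: [0.0, 0.2, 5.9]
gripper_width: 20.5
grip_force: 58.8
```

```bash
cat >> h.py <<'E'
M=np.array([[542.2,17.6,115],[558.9,75.2,115],[576.4,132.7,115]])
A=np.radians(-16.6)
hd=np.array([np.cos(A),np.sin(A),0]);n=np.cos(np.pi/6)*hd+[0,0,.5];tz=.5*hd-np.array([0,0,np.cos(np.pi/6)])
RB=frame(n,tz)
def tcp(i,depth,g=114.4,off=0): # nose depth into hole i
    return M[i]+n*(g-depth)-53.7*tz
E
python3 -m pendant '[[[0,0,0],[0,0,-2],1],[[0,0,0],[0,0,-5],1],[[0,0,0],[0,0,-9],1],[[0,0,0],[0,0,-13],1],[[0,0,0],[0,0,-16],1],[[0,0,0],[0,0,-17],1],[[0,0,0],[0,0,-17],1]]'
python3 - <<'E'
from h import *
for i in range(3): print(tcp(i,-40).round(1)); rel(tcp(i,-40),RB)
E
```

```text
clock: 3.45
tool_pos: [558.9, -278.1, 278.1]
eef_rot: [3.141, -0.001, 0.407]
contact_force: [0.1, 0.0, -2.8]
gripper_width: 20.0
grip_force: 60.1
[644.6 -12.9 238.7]
turn [-10.42  28.71  38.97] shift cm [ 18.36 -20.97   3.94]
[661.3  44.7 238.7]
turn [-10.42  28.71  38.97] shift cm [ 22.17 -25.6    3.94]
[678.8 102.2 238.7]
turn [-10.42  28.71  38.97] shift cm [ 26.05 -30.19   3.94]
```

```bash
python3 -m pendant '[[[-1,2.9,3.9],[1.8,-2.1,0.2],1],[[-2.1,5.7,7.8],[3.7,-4.2,0.4],1],[[-3.1,8.6,11.7],[5.5,-6.3,0.6],1],[[-4.2,11.5,15.6],[7.3,-8.4,1],1],[[-5.2,14.4,19.5],[9.2,-10.5,1.5],1],[[-6.3,17.2,23.4],[11,-12.6,2],1],[[-7.3,20.1,27.3],[12.9,-14.7,2.5],1],[[-8.4,23,31.2],[14.7,-16.8,3],1],[[-9.4,25.8,35.1],[16.5,-18.9,3.5],1],[[-10.4,28.7,39],[18.4,-21,3.9],1],[[-10.4,28.7,39],[18.4,-21,3.9],1],[[-10.4,28.7,39],[18.4,-21,3.9],1]]'
python3 -m pendant '[[[0,0,0],[0,0,0],1],[[0,0,0],[0,0,0],1]]'
python3 - <<'E'
from h import *
import pickle
rel(tcp(0,-40),RB);print(sensors.read_state()['joint_positions'].round(2))
out=[]
for nme in ["scene","wrist"]:
    p=optics.camera_params(nme); im=optics.snapshot(nme); pickle.dump((p,im),open(nme+"2.pkl","wb")); out.append(im)
    s=sensors.read_state();R0=Ro.from_euler('xyz',s['eef_rot']).as_matrix();g=s['tool_pos']+53.7*R0[:,2]
    print(nme,"nose",proj(p,g-R0[:,0]*114.4).round(1),"tail",proj(p,g+R0[:,0]*65.6).round(1),"holes",[proj(p,m).round(1) for m in M])
a,b=out
A=cv2.resize(a[120:280,200:360],(400,400),interpolation=2); B=cv2.resize(b,(400,300));B=np.vstack([B,np.zeros((100,400,3),np.uint8)])
cv2.imwrite("pics/p2.png",np.hstack([A,B])[:,:,::-1])
E
```

```text
clock: 4.65
tool_pos: [642.4, -10.5, 234.6]
eef_rot: [3.138, -0.514, -0.284]
contact_force: [-0.4, -1.4, -2.4]
gripper_width: 20.0
grip_force: 60.1
clock: 4.85
tool_pos: [644.1, -15.3, 238.0]
eef_rot: [3.14, -0.521, -0.294]
contact_force: [0.7, -0.2, -1.6]
gripper_width: 20.3
grip_force: 60.1
turn [ 0.18  0.17 -0.19] shift cm [ 0.02 -0.25 -0.07]
[-0.1   0.31  0.02  1.79  0.33  0.58 -2.19]
scene nose [262.8 216.1] tail [197.1 212.3] holes [array([275.6, 217.2]), array([297.1, 231.1]), array([320. , 246.4])]
wrist nose [258.1 421.9] tail [259.1 140.3] holes [array([255.8, 461.8]), array([169.2, 462.9]), array([ 82.4, 462.6])]
```

View pics/p2.png

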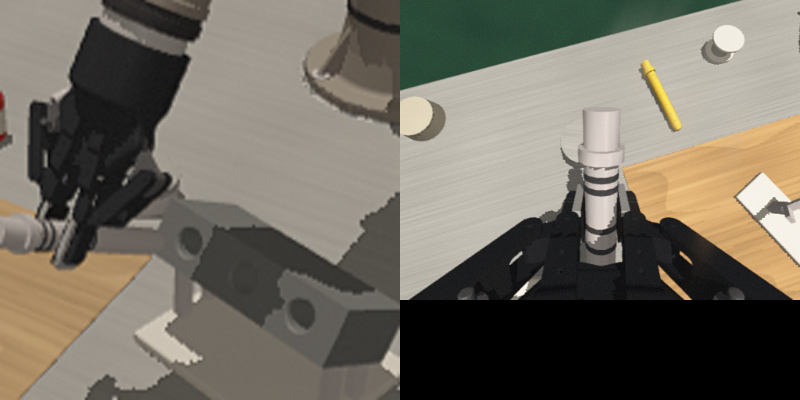

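```bash
python3 -m pendant '[[[0,0,0],[-1,0,0],1],[[0,0,0],[-2,0,0],1],[[0,0,0],[-2.5,0,0],1],[[0,0,0],[-2.5,0,0],1],[[0,0,0],[-2.5,0,0],1],[[0,0,0],[-2.5,0,0],1]]'
python3 - <<'E'
from h import *
rel(tcp(0,-15),RB); rel(tcp(0,0),RB)
E
```

```text
clock: 5.55
tool_pos: [624.3, -6.4, 226.9]
eef_rot: [-3.141, -0.523, -0.291]
contact_force: [0.8, -0.1, -2.2]
gripper_width: 19.9
grip_force: 60.1
turn [-0.02  0.01 -0.05] shift cm [-0.06  0.05  0.04]
turn [-0.02  0.01 -0.05] shift cm [-1.56  0.05  0.05]
```

Settled within 1 mm. Now feed in slowly and watch the force.

```bash
python3 -m pendant '[[[0,0,0],[-0.5,0,0],1],[[0,0,0],[-1,0,0],1],[[0,0,0],[-1.5,0,0],1],[[0,0,0],[-2,0,0],1],[[0,0,0],[-2.5,0,0],1],[[0,0,0],[-2.8,0,0],1],[[0,0,0],[-2.8,0,0],1]]'
python3 - <<'E'
from h import *
rel(tcp(0,13),RB); s=sensors.read_state();print(RB.T@s['contact_force'],s['torque'])
E
```

```text
clock: 6.25
tool_pos: [599.8, -0.1, 211.9]
eef_rot: [3.14, -0.521, -0.29]
contact_force: [-0.1, -1.5, -2.8]
gripper_width: 20.1
grip_force: 60.0
turn [ 0.09  0.15 -0.03] shift cm [ 0.07 -0.05  0.01]
[-1.14170848  1.51056467  2.56818252] [-0.21896397  0.81459373 -0.01795074]
```

```bash
python3 -m pendant '[[[0,0,0],[-0.6,0,0],1],[[0,0,0],[-1.2,0,0],1],[[0,0,0],[-1.8,0,0],1],[[0,0,0],[-2.4,0,0],1],[[0,0,0],[-2.9,0,0],1],[[0,0,0],[-2.9,0,0],1]]'
python3 - <<'E'
from h import *
rel(tcp(0,42),RB); s=sensors.read_state();print(RB.T@s['contact_force'],s['torque'])
E
python3 -m pendant '[[[0,0,0],[-0.3,0,0],1],[[0,0,0],[-0.6,0,0],1],[[0,0,0],[-0.9,0,0],1],[[0,0,0],[-1.2,0,0],1],[[0,0,0],[-1.4,0,0],1],[[0,0,0],[-1.4,0,0],1]]'
python3 - <<'E'
from h import *
rel(tcp(0,56),RB); s=sensors.read_state();print(RB.T@s['contact_force'],s['torque'])
E
```

```text
clock: 6.85
tool_pos: [575.2, 7.5, 197.0]
eef_rot: [3.14, -0.52, -0.29]
contact_force: [0.0, -4.2, -1.4]
gripper_width: 20.1
grip_force: 60.1
turn [ 0.09  0.21 -0.02] shift cm [ 0.15 -0.03  0.01]
[0.36102831 4.00458632 1.83135953] [-0.66964027  0.88494619 -0.0852261 ]
clock: 7.45
tool_pos: [565.0, 10.5, 191.2]
eef_rot: [3.141, -0.523, -0.291]
contact_force: [-0.0, -5.5, -0.9]
gripper_width: 20.5
grip_force: 60.1
turn [ 0.06  0.05 -0.07] shift cm [-0.03 -0.03  0.03]
[0.91252334 5.31942552 1.54275168] [-0.86178815  0.52963822 -0.15154173]
```

```bash
python3 -m pendant '[[[0,0,0],[-0.4,0,0],1],[[0,0,0],[-0.8,0,0],1],[[0,0,0],[-1.2,0,0],1],[[0,0,0],[-1.6,0,0],1],[[0,0,0],[-1.8,0,0],1],[[0,0,0],[-1.8,0,0],1]]'
python3 - <<'E'
from h import *
rel(tcp(0,80),RB); s=sensors.read_state();print(RB.T@s['contact_force'],s['torque'])
E
```

```text
clock: 8.05
tool_pos: [549.9, 14.8, 182.1]
eef_rot: [3.141, -0.522, -0.292]
contact_force: [-0.1, -4.7, -0.9]
gripper_width: 20.2
grip_force: 60.1
turn [ 0.08  0.07 -0.09] shift cm [-0.62 -0.04  0.03]
[0.63499907 4.54129094 1.42085626] [-0.88767507  0.57227589 -0.19836023]
```

Depth is 74 mm with no resistance, so this is the clear sleeve. I'll feed on until it bottoms out.

```bash
python3 -m pendant '[[[0,0,0],[-0.2,0,0],1],[[0,0,0],[-0.4,0,0],1],[[0,0,0],[-0.5,0,0],1],[[0,0,0],[-0.6,0,0],1],[[0,0,0],[-0.7,0,0],1],[[0,0,0],[-0.7,0,0],1]]'
python3 - <<'E'
from h import *
rel(tcp(0,80),RB); s=sensors.read_state();print(RB.T@s['contact_force'],s['torque'])
E
```

```text
clock: 8.65
tool_pos: [544.6, 16.4, 179.0]
eef_rot: [3.141, -0.523, -0.292]
contact_force: [0.7, -5.0, -0.6]
gripper_width: 20.1
grip_force: 60.1
turn [ 0.08  0.02 -0.11] shift cm [ 0.02 -0.05  0.04]
[1.53210914 4.60537677 1.58735784] [-1.06613367  0.365408   -0.20564435]
```

```bash
python3 -m pendant '[[[0,0,0],[-0.1,0,0],1],[[0,0,0],[-0.2,0,0],1],[[0,0,0],[-0.3,0,0],1],[[0,0,0],[-0.4,0,0],1],[[0,0,0],[-0.4,0,0],1]]'
python3 - <<'E'
from h import *
rel(tcp(0,80),RB); s=sensors.read_state();print(RB.T@s['contact_force'],s['torque'])
E
```

```text
clock: 9.15
tool_pos: [544.0, 16.5, 179.2]
eef_rot: [-3.14, -0.529, -0.293]
contact_force: [7.1, -8.7, -0.2]
gripper_width: 20.4
grip_force: 59.8
turn [ 0.   -0.31 -0.18] shift cm [ 0.06 -0.06  0.09]
[7.89466572 6.35514733 4.84094414] [-1.49864288 -0.59831385 -0.32732783]
```

```bash
python3 -m pendant '[[[0,0,0],[-0.2,0,0],1],[[0,0,0],[-0.4,0,0],1],[[0,0,0],[-0.5,0,0],1],[[0,0,0],[-0.5,0,0],1]]'
python3 - <<'E'
from h import *
import pickle
rel(tcp(0,80),RB); s=sensors.read_state();print(RB.T@s['contact_force'],s['torque'])
im=optics.snapshot("scene");cv2.imwrite("pics/p3.png",cv2.resize(im[120:280,190:370],(720,600),interpolation=2)[:,:,::-1])
p=optics.camera_params("scene");print("tail if home",proj(p,M[0]+n*100),"collar front",proj(p,M[0]+n*70))
E
```

```text
clock: 9.55
tool_pos: [543.4, 16.5, 179.2]
eef_rot: [-3.137, -0.536, -0.296]
contact_force: [16.8, -10.7, -3.3]
gripper_width: 19.8
grip_force: 59.3
turn [-0.09 -0.72 -0.29] shift cm [ 0.1  -0.07  0.12]
[14.86846051  5.43741204 12.4474805 ] [-2.10092861 -1.96073446 -0.38245931]
tail if home [244.00422512 215.35305437] collar front [254.03100838 215.94027309]
```

View pics/p3.png

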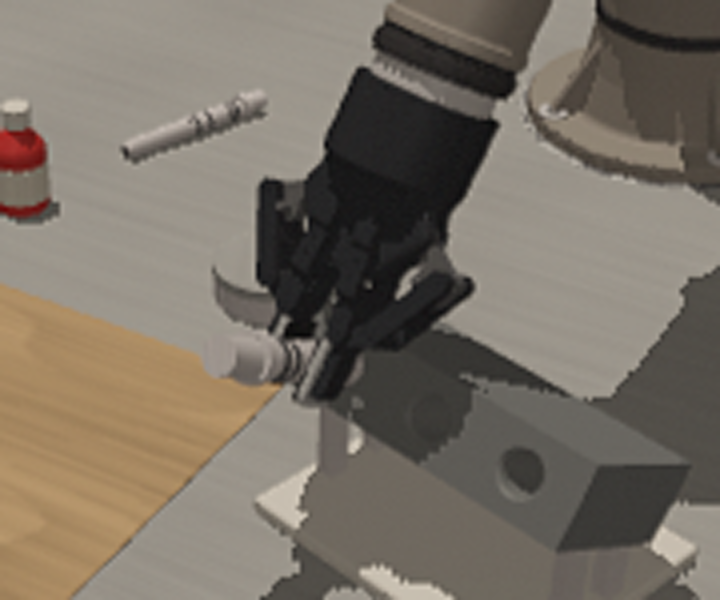

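Tail at crop (215,355), i.e. image (244,215), where I predicted it for fully home. Next I'll relieve the push, open and retreat.

```bash
python3 -m pendant '[[[0,0,0],[0.3,0,0],1],[[0,0,0],[0.6,0,0],1],[[0,0,0],[0.6,0,0],1],[[0,0,0],[0.6,0,0],3],[[0,0,0],[0.6,0,0],4],[[0,0,0],[0.6,0,0],5],[[0,0,0],[0.6,0,0],5],[[0,0,0],[0.6,0,0],5],[[0,0,0],[0.6,0,0],5]]'
python3 -m pendant '[[[0,0,0],[0,0,-1],5],[[0,0,0],[0,0,-3],5],[[0,0,0],[0,0,-6],5],[[0,0,0],[0,0,-9],5],[[0,0,0],[0,0,-12],5],[[0,0,0],[0,0,-15],5],[[0,0,0],[0,0,-15],5],[[0,0,0],[0,0,-15],5]]'
python3 - <<'E'
from h import *
im=optics.snapshot("scene");A=cv2.resize(im[120:280,190:370],(400,400),interpolation=2)
B=cv2.resize(optics.snapshot("wrist"),(400,400))
cv2.imwrite("pics/p4.png",np.hstack([A,B])[:,:,::-1])
p=optics.camera_params("wrist");print([proj(p,M[0]+n*k).round() for k in (0,70,100)])
E
```

```text
clock: 10.5
tool_pos: [541.6, 18.5, 177.0]
eef_rot: [-3.141, -0.522, -0.29]
contact_force: [-0.3, -0.9, 0.1]
gripper_width: 49.8
grip_force: 0.0
clock: 11.3
tool_pos: [469.8, 39.8, 308.1]
eef_rot: [-3.14, -0.524, -0.291]
contact_force: [-0.5, 0.4, 0.7]
gripper_width: 49.6
grip_force: 0.0
[array([258., 212.]), array([258., 147.]), array([258., 115.])]
```

View pics/p4.png

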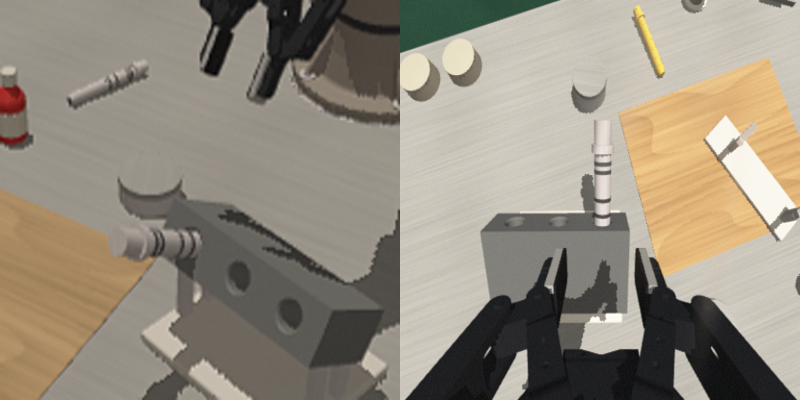

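The handpiece is home: its tail is at wrist image (258,116), against (258,115) predicted. The gripper is clear and the bystanders in view have not moved.

```bash
python3 -c "
from workcell import arm;print(arm.finish_job())"
```

```text
the job is handed in; nothing more can be done
None
```

The handpiece is fully home in the clear sleeve, the first one I tried (at the end nearest the rest). I let it go, backed the gripper clear and handed the job in after about 11 s of robot time; the judge's result was not shown.

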